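Index the casting to the tall station post

ROBOT

A 7-joint arm with a two-finger parallel gripper is mounted at the origin on a cart in front of the work surface, level with it; the furniture and walls round the work are solid. World frame = base frame: x ahead of the robot, y to its left, z up, the work surface at z = 0. Lengths are in m, angles in rad, forces in N, time in s.
With the tool pointing down it reaches from about 0.35 to 0.9 m from the base axis. Payload 8.1 kg.
Tool frame: the origin (TCP) lies at the centre of the arm's flange, where the gripper is bolted on; the fingertips stand 178 mm ahead of it and the grasp point (between the pads) lies 159 mm ahead of it; z points along the fingers, y is the line along which they close (so a half turn about z gives the same grasp; the last joint's range is limited). The gripper opens to 92 mm and grips with 3 to 60 N. Pads are 19 mm wide; open, the fingers measure 130 mm over their backs; the gripper's body (75 mm by 190 mm) begins 47 mm behind the grasp point.
Start: joints at [-1.334, 0.434, 0.025, 1.573, -0.012, 1.134, -0.075], TCP at [0.208, 0.589, 0.405] pointing down, gripper open.
Joint ranges: [-2.62, 2.62], [-0.44, 2.09], [-1.27, 1.32], [0.08, 2.57], [-1.32, 4.46], [0.12, 2], [-2.74, 2.74]. Speed limits (rad/s): [2.22, 2.22, 3.01, 3.01, 3.14, 3.14, 3.14].

INTERFACE

Orientations are given as a rotation vector (axis times angle).
In Python, from cell import arm gives the robot as it stands. The module is installed in compiled form; this text tells all that it offers.
- The arm moves only by the shell command python3 -m inch 'ROWS' [FORCE]. ROWS is text: rows parted by semicolons, each of 5 numbers parted by spaces: the shift along the tool's x, y, z in m, then the turn about the tool's z in rad, then the finger opening in m, from 0 to 0.0918. In form: x y z roll fingers; .... A call has 1 to 5 rows; each row is the pose to reach, as a shift and turn from the pose commanded when the call began, along the tool's axes at that moment; what a row does not reach only later rows make up. A row lasts 1/10 s, in which the tool goes at most 50 mm and 8.59 degrees, less where a joint would pass 70% of its speed; a pose out of reach is approached as far as the arm can. A call with a gripper value outside its range is refused whole. The fingers move at their own pace and stop on an object; FORCE is the grip in N (left out, the last holds). Time passes only in rows, so rows that repeat a pose let the fingers close. It gives the time, the measured TCP pose, the force, the opening and the grip force at its end, in the units of the state.
- arm.observe(): the state, without advancing time (a new reading comes with each control period).
- arm.get_image(name): name is "scene" or "top"; returns the picture (480x640x3 uint8, red, green, blue); there is no depth.
- arm.get_calibration(name): a dict with "intrinsics" (3x3 intrinsics, pixels), "distortion" ([k1, k2, p1, p2, k3] as OpenCV has them; the pictures are not rectified), "pose" (4x4, takes a point from camera to world coordinates). Camera axes: x right, y up, looking along -z (the intrinsics and any distortion apply to the point x, -y, -z); pixel columns grow to the right and rows downward; lengths in m; the calibration is good to about 2 mm. A picture is of the moment at which its call begins. get_calibration takes no time and is no camera call.
- arm.sign_off(): hands the job in; it is judged then, once.
Trained networks look in the newest picture that a camera, given by its name, has taken for a name from the list of things; names that differ only in an ending like _2 or _b are one class to them, and where a whole thing is asked for, a point or a joint stands for the part that bears it (a point fixed in the world has none). Each returns a list of dicts, best first, with "conf" (0 to 1); they miss things now and then, are a little off and sometimes report something else, mostly with a low value. They report only what shows in the picture. A call takes as long as a camera call. They do not tell look-alikes from the thing itself.
- arm.look_for(camera, query): "point" ([row, column] in pixels, amid what is visible of it).
- arm.silhouettes(camera, query): "region" (480x640 bool, what is visible of it) and "point" ([row, column] in pixels, amid what is visible of it).
- arm.place_of(camera, query): "point" ([row, column] in pixels: a listed point, or the origin of a listed thing).
The state is a dict: "clock": time; "joints": joint angles; "dq": joint speeds; "joint_efforts": joint torques, N m; "position": TCP position; "ee_rot": TCP orientation; "force": force on the tool from outside, world axes, zero at the start; "ft_torque": the same for the moment, N m; "width": opening from 0.0 (shut) to 1.0 (fully open); "gripper_force": force on a finger pad.
Only numpy, scipy, OpenCV 4.12 (cv2) and the standard library are available. Lean on these libraries where they do the work, as an engineer would, in place of code of your own. Each camera call takes 0.05 s, during which the arm holds its last target. There are 200 camera calls.

TASK

The small round index table carries a plaster casting. Turn it by its upright handle until the square block on its rim faces the tall pointed post (not the short thick stub), let it click into place there, then let go of it; the casting stays where it is in the middle of the table.

Things in the scene. Friction and masses are not known exactly. Their poses are not given: they have to be found in the camera images.
- index_table: Index table, fixed: dark round steel foot 196 mm across with a grey spring housing on one side. Origin on the worktop on the plate's vertical turning axis. On it turns an aluminium disc 200 mm across, top 62 mm above the worktop, with twelve stations 30 degrees apart, most marked by tiny studs. Not the plain cast grey banding wheel farther left.
- index_plate (a joint): Turning angle of the disc in rad, positive anticlockwise seen from above, range -2 to 2. A spring detent pulls it to every multiple of 0.524 (30 degrees) from nearly half a click away; leaving a click takes about 7 N at the handle. It starts in, or within 0.5 s snaps to, a click from -0.524 to 0.524. The posts stand at the clicks +1.047 and -1.047; which has the tall one varies.
- key_block (a point): Centre of the top of the dark square block (24 x 24 mm, 19 mm above the disc, top at 81 mm) on the disc's rim, 85 mm from the turning axis. This frame's x axis points outward from the turning axis through the block, y anticlockwise along the rim, z up.
- handle (a point): Grip point of the handle: a dark upright round peg 24 mm thick standing on the disc 80 mm from the turning axis, exactly opposite the square block. The point is on the peg's axis, 108 mm above the worktop; the peg's top is at 128 mm, its wider collar ends at 69 mm. It moves on a circle of 80 mm radius round the turning axis.
- tall_post: Tall pointed steel post, 15 mm thick, 122 mm tall, on a foot 42 mm across, fixed to the worktop 140 mm from the turning axis (40 mm outside the disc). Origin on the worktop on the post's axis. A short thick flat-topped steel stub (28 mm thick, 66 mm tall) stands at the other station, 120 degrees round the table.
- casting: The plaster casting: a white angular piece 48 x 56 mm and 23 mm tall that lies loose in the middle of the disc and turns with it. Origin: centre of its underside, within a few mm of the turning axis, 62 mm above the worktop.
There are look-alikes about, which are no part of the job. Several things have the shape of the casting; the one meant has the colours described above.

How it is judged:
By the outcome, as a careful person would: the job done as asked, in the order asked, and still so for the second after the job is handed in, with the robot touching nothing.
It also fails if it takes over 42 s, if anything falls off the work surface, if the arm or the gripper's body presses on something with over 40 N, if the wrist force passes 120 N, or if a joint passes its speed limit or range.

## Working session

There is one attempt and no reset: what is moved stays moved. The work goes in short steps, Python scripts to look and compute and a shell command to move; the robot and the scene stay as the last step left them, time stands still between calls to the robot, and variables do not carry over. Pictures are saved under pics/ and viewed, at most 10 in all, crops included, and the job is handed in when it is done.

```bash
mkdir -p pics; cat > h.py <<'E'
import numpy as np, cv2
from cell import arm
def ray(cam,pt,z):
    c=arm.get_calibration(cam);K=np.array(c["intrinsics"],float);D=np.array(c["distortion"],float);T=np.array(c["pose"])
    u=cv2.undistortPoints(np.array([[[pt[1],pt[0]]]],float),K,D)[0,0]
    d=T[:3,:3]@np.array([u[0],-u[1],-1]);o=T[:3,3]
    return o+d*(z-o[2])/d[2]
E
python3 - <<'E'
from h import *
np.set_printoptions(precision=3,suppress=True)
for c in("scene","top"):
    im=arm.get_image(c);cv2.imwrite(f"pics/{c}0.png",im[:,:,::-1])
    print(c,np.array(arm.get_calibration(c)["pose"])[:3,3])
    for q,z in(("index_table",0),("key_block",.081),("handle",.108),("tall_post",0),("casting",.062)):
        for r in arm.place_of(c,q)[:3]: print(q,round(r["conf"],2),np.round(r["point"]),ray(c,r["point"],z))
print(arm.observe())
E
```

```text
scene [ 0.148 -0.487  0.612]
index_table 0.72 [280. 305.] [ 0.588 -0.02   0.   ]
key_block 0.79 [228. 335.] [ 0.671 -0.022  0.081]
handle 0.94 [256. 264.] [ 0.506 -0.011  0.108]
casting 0.65 [360. 342.] [ 0.466 -0.223  0.062]
casting 0.6 [252. 300.] [ 0.59  -0.007  0.062]
top [ 0.465 -0.018  0.929]
index_table 0.95 [283. 309.] [ 0.58  -0.011  0.   ]
key_block 0.75 [219. 304.] [ 0.671 -0.016  0.081]
handle 0.7 [328. 310.] [ 0.501 -0.007  0.108]
tall_post 0.93 [238. 377.] [ 0.643 -0.136  0.   ]
tall_post 0.18 [330. 308.] [ 0.503 -0.002  0.   ]
casting 0.72 [320. 423.] [ 0.495 -0.18   0.062]
casting 0.71 [328. 309.] [ 0.503 -0.003  0.062]
casting 0.6 [277. 305.] [ 0.583 -0.007  0.062]
{'clock': 0.6, 'joints': array([-1.334,  0.434,  0.025,  1.573, -0.012,  1.134, -0.075]), 'dq': array([ 0.   , -0.001, -0.001, -0.002, -0.001,  0.   , -0.   ]), 'joint_efforts': array([ -0.001, -66.734,   0.983, -31.468,  -0.061,   0.033,   0.   ]), 'position': array([0.208, 0.589, 0.405]), 'ee_rot': array([0.531, 3.096, 0.   ]), 'force': array([-0.711, -0.517, -0.234]), 'ft_torque': array([0.006, 0.041, 0.045]), 'gripper_force': 0.0, 'width': 0.9985556277608536}
```

View pics/top0.png

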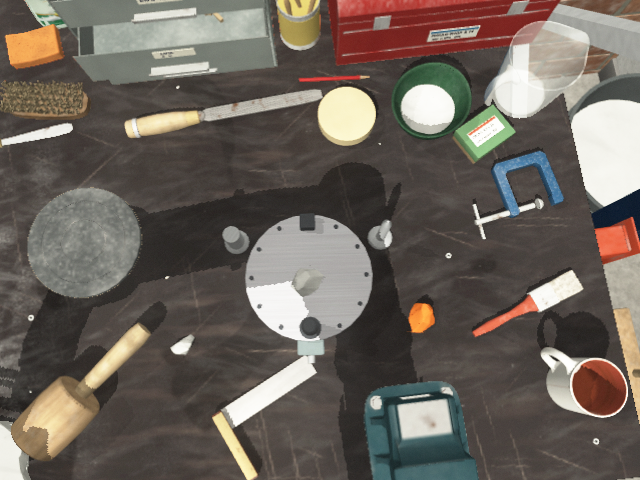

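View pics/scene0.png

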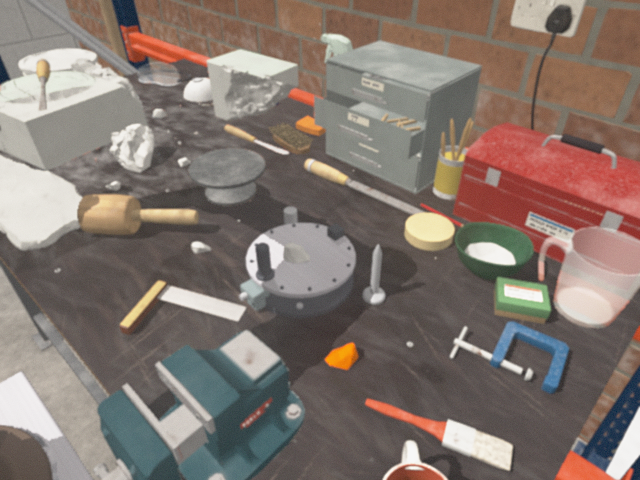

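The top view shows the table centred near px (309,277), with the block at (307,222) and the handle at (310,328). The tall post is on the right with its foot at (378,238), and the stub is on the left at (235,240). The scene view agrees. The block must go 60° clockwise, so the handle moves toward +y.

```bash
python3 -m inch '-0.035 -0.034 0 0 0.09; -0.07 -0.068 0 0 0.09; -0.105 -0.102 0 0 0.09; -0.14 -0.136 0 0 0.09; -0.175 -0.17 0 0 0.09'
python3 -m inch '-0.035 -0.034 0 0 0.09; -0.07 -0.068 0 0 0.09; -0.105 -0.102 0 0 0.09; -0.14 -0.136 0 0 0.09; -0.175 -0.17 0 0 0.09'
python3 -m inch '-0.03 -0.03 0 0 0.09; -0.06 -0.06 0 0 0.09; -0.09 -0.09 0 0 0.09; -0.11 -0.11 0 0 0.09; -0.127 -0.126 0 0 0.09'
python3 -m inch '-0.0 -0.0 0 -0.13 0.09; 0 0 0 -0.27 0.09; 0 0 0 -0.27 0.09; 0 0 0 -0.27 0.09'
python3 - <<'E'
from h import *
from scipy.spatial.transform import Rotation as R
np.set_printoptions(precision=4,suppress=True)
cv2.imwrite("pics/s1.png",arm.get_image("scene")[:,:,::-1])
for c in("scene","top"):
    if c=="top":arm.get_image(c)
    for q,z in(("handle",.108),("key_block",.081)):
        for r in arm.place_of(c,q)[:2]: print(c,q,round(r["conf"],2),ray(c,r["point"],z))
o=arm.observe();M=R.from_rotvec(o["ee_rot"]).as_matrix()
print(o["clock"],o["position"],M,M.T@(np.array([.503,-.009,.267])-o["position"]))
E
```

```text
clock: 1.1
position: [0.3172, 0.3688, 0.405]
ee_rot: [0.531, 3.096, 0.001]
force: [1.4, 0.7, 0.8]
width: 0.977
gripper_force: 0.0
clock: 1.6
position: [0.4254, 0.1501, 0.4052]
ee_rot: [0.531, 3.096, 0.001]
force: [1.5, 0.6, -0.8]
width: 0.979
gripper_force: 0.0
clock: 2.1
position: [0.5032, -0.0113, 0.405]
ee_rot: [0.534, 3.095, -0.0]
force: [0.3, 0.7, 0.8]
width: 0.982
gripper_force: 0.0
clock: 2.5
position: [0.5027, -0.0091, 0.4048]
ee_rot: [0.116, 3.139, 0.0]
force: [0.6, -0.2, 0.4]
width: 0.982
gripper_force: 0.0
scene handle 0.67 [ 0.505  -0.0081  0.108 ]
scene key_block 0.87 [ 0.6704 -0.0205  0.081 ]
top handle 0.32 [ 0.6225 -0.1241  0.108 ]
2.8 [ 0.5027 -0.0089  0.4047] [[-0.9975  0.0706  0.    ]
 [ 0.0706  0.9975  0.    ]
 [-0.      0.     -1.    ]] [-0.0003 -0.0001  0.1377]
```

```bash
python3 -m inch '0 0 0.04 0 0.09; 0 0 0.08 0 0.09; 0 0 0.115 0 0.09; 0 0 0.13 0 0.09; 0 0 0.138 0 0.09'
python3 -m inch '0 0 0 0 0.03; 0 0 0 0 0.015; 0 0 0 0 0.015; 0 0 0 0 0.015; 0 0 0 0 0.015' 20
python3 -m inch '0 0 0 0 0.015; 0 0 0 0 0.015; 0 0 0 0 0.015' 20
python3 - <<'E'
from h import *
cv2.imwrite("pics/s2.png",arm.get_image("scene")[:,:,::-1])
o=arm.observe();print(o["position"],o["force"],o["width"],o["gripper_force"])
E
```

```text
clock: 3.3
position: [0.5022, -0.009, 0.2652]
ee_rot: [-0.11, -3.137, 0.001]
force: [-1.2, 0.2, -0.0]
width: 0.977
gripper_force: 0.0
clock: 3.8
position: [0.5029, -0.0091, 0.2673]
ee_rot: [0.11, 3.139, 0.001]
force: [-0.1, -0.4, -0.5]
width: 0.594
gripper_force: 0.0
clock: 4.1
position: [0.5027, -0.0088, 0.2668]
ee_rot: [0.11, 3.14, 0.001]
force: [0.4, 12.9, 0.9]
width: 0.335
gripper_force: 7.2
[ 0.50280894 -0.00736354  0.26677946] [ 1.06930758 17.14164872 -0.59631647] 0.2893286087783185 8.371913640294224
```

View pics/s2.png

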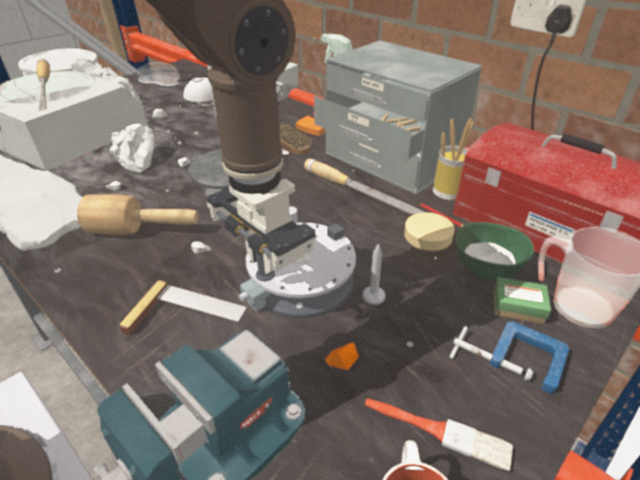

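The gripper is around the peg at about px (262,255). The sideways force says the peg sits a little to +y of the finger centre, so I'll let the grip settle there.

```bash
python3 -m inch '0 0.003 0 0 0.015; 0 0.004 0 0 0.015; 0 0.004 0 0 0.015' 20
python3 - <<'E'
from h import *
arm.get_image("scene")
for r in arm.place_of("scene","key_block")[:2]: print(r["conf"],ray("scene",r["point"],.081))
o=arm.observe();print(o["position"],o["force"],o["width"],o["gripper_force"])
E
```

```text
clock: 4.45
position: [0.503, -0.0049, 0.2668]
ee_rot: [0.11, 3.14, 0.0]
force: [-0.8, 2.6, 0.6]
width: 0.254
gripper_force: 20.0
0.58 [ 0.67105915 -0.02170652  0.081     ]
[ 0.50296755 -0.00494689  0.26675636] [-0.47558106  2.6489774   2.47030503] 0.25595169392529954 19.999944959417917
```

```bash
python3 -m inch '-0.0007 0.0083 0 0.105 0.015; -0.0022 0.0166 0 0.209 0.015; -0.0046 0.0246 0 0.314 0.015; -0.0078 0.0323 0 0.419 0.015; -0.0118 0.0397 0 0.524 0.015' 20
python3 -m inch '0 0 0 0 0.015; 0 0 0 0 0.015; 0 0 0 0 0.015' 20
python3 - <<'E'
from h import *
cv2.imwrite("pics/s3.png",arm.get_image("scene")[:,:,::-1])
for r in arm.place_of("scene","key_block")[:2]: print(r["conf"],ray("scene",r["point"],.081))
o=arm.observe();print(o["position"],o["force"],o["width"],o["gripper_force"])
p=o["position"][:2]-[.5845,-.0131];print(np.hypot(*p),np.degrees(np.arctan2(p[1],p[0])))
E
```

```text
clock: 5.05
position: [0.5167, 0.0323, 0.2667]
ee_rot: [-0.929, -2.999, 0.003]
force: [-4.4, -2.3, 6.4]
width: 0.257
gripper_force: 20.0
clock: 5.35
position: [0.5177, 0.0339, 0.2667]
ee_rot: [0.916, 3.005, 0.001]
force: [2.3, 4.2, -3.9]
width: 0.257
gripper_force: 20.0
0.73 [ 0.65385683 -0.06576544  0.081     ]
[0.5176803  0.03390705 0.26667333] [ 2.94324949  5.58422979 -3.84659272] 0.25586242754362104 19.99939657340292
0.08169782921944697 144.87396409611762
```

View pics/s3.png

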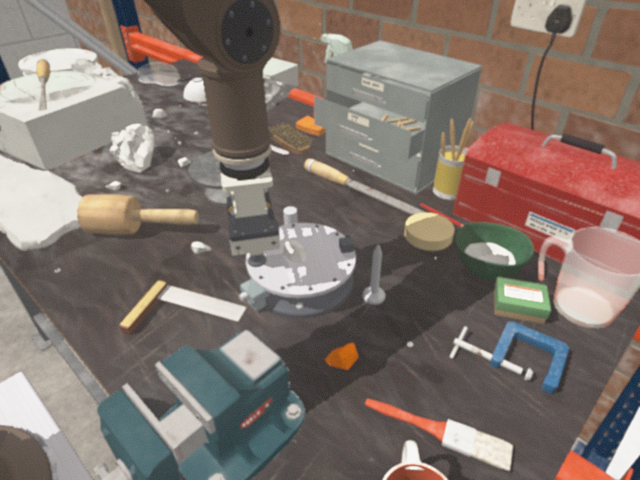

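The disc turned one click: the block is at about px (347,243), halfway to the post, and the casting at (292,250) is still in place. I'll make the second click with the same rows.

```bash
python3 -m inch '-0.0007 0.0083 0 0.105 0.015; -0.0022 0.0166 0 0.209 0.015; -0.0046 0.0246 0 0.314 0.015; -0.0078 0.0323 0 0.419 0.015; -0.0118 0.0397 0 0.524 0.015' 20
python3 -m inch '0 0 0 0 0.015; 0 0 0 0 0.015; 0 0 0 0 0.015' 20
python3 - <<'E'
from h import *
cv2.imwrite("pics/s4.png",arm.get_image("scene")[:,:,::-1])
for r in arm.place_of("scene","key_block")[:2]: print(r["conf"],ray("scene",r["point"],.081))
o=arm.observe();print(o["position"],o["force"],o["width"],o["gripper_force"])
p=o["position"][:2]-[.5845,-.0131];print(np.hypot(*p),np.degrees(np.arctan2(p[1],p[0])))
E
```

```text
clock: 5.95
position: [0.5479, 0.0592, 0.2665]
ee_rot: [-1.67, -2.656, 0.004]
force: [-6.9, 0.4, 5.7]
width: 0.254
gripper_force: 20.0
clock: 6.25
position: [0.5495, 0.0601, 0.2665]
ee_rot: [1.662, 2.666, 0.001]
force: [3.0, 4.6, -6.4]
width: 0.253
gripper_force: 20.0
0.6 [ 0.62576714 -0.09062946  0.081     ]
[0.54951448 0.06010435 0.26655911] [ 3.35525915  4.51857126 -6.56795529] 0.2524100860247358 19.999273095745593
0.08113484474997948 115.54387338053156
```

View pics/s4.png

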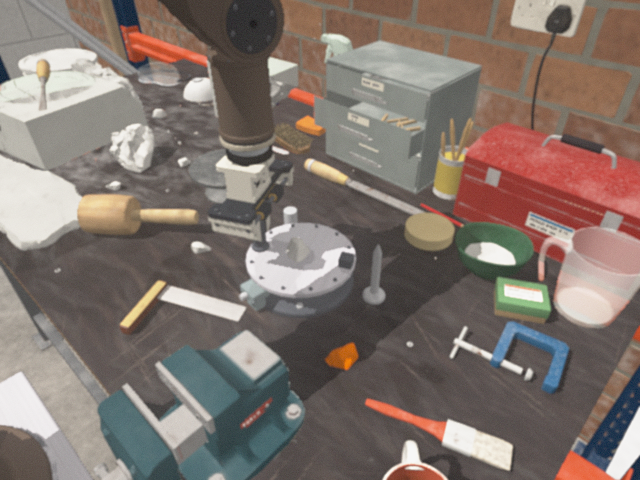

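The block at px (347,260) now faces the tall post, and the angle matches two clicks. I'll release so the detent can settle, then rise.

```bash
python3 -m inch '0 0 0 0 0.035; 0 0 0 0 0.06; 0 0 0 0 0.07; 0 0 0 0 0.07; 0 0 0 0 0.07'
python3 -m inch '0 0 0 0 0.07; 0 0 0 0 0.07'
python3 -m inch '0 0 -0.02 0 0.07; 0 0 -0.05 0 0.07; 0 0 -0.09 0 0.07; 0 0 -0.13 0 0.07; 0 0 -0.17 0 0.07'
python3 -m inch '0.04 0.01 0 0 0.07; 0.08 0.02 0 0 0.07; 0.12 0.03 0 0 0.07; 0.15 0.04 0 0 0.07; 0.15 0.04 0 0 0.07'
python3 - <<'E'
from h import *
for c in("scene","top"):
    cv2.imwrite(f"pics/{c}5.png",arm.get_image(c)[:,:,::-1])
    for q,z in(("handle",.108),("key_block",.081),("casting",.062)):
        for r in arm.place_of(c,q)[:3]:
            w=ray(c,r["point"],z);p=w[:2]-[.5845,-.0131];print(c,q,round(r["conf"],2),w,np.degrees(np.arctan2(p[1],p[0])))
E
```

```text
clock: 6.85
position: [0.5495, 0.0597, 0.2668]
ee_rot: [1.666, 2.663, -0.0]
force: [-0.8, -0.4, 0.3]
width: 0.642
gripper_force: 0.0
clock: 7.05
position: [0.5495, 0.06, 0.2667]
ee_rot: [1.666, 2.664, 0.0]
force: [-0.2, 0.3, 0.2]
width: 0.758
gripper_force: 0.0
clock: 7.55
position: [0.5492, 0.0598, 0.4383]
ee_rot: [-1.666, -2.663, 0.0]
force: [1.2, 1.1, 0.3]
width: 0.761
gripper_force: 0.0
clock: 8.05
position: [0.5184, 0.218, 0.4362]
ee_rot: [-1.654, -2.669, -0.001]
force: [0.1, 0.3, -0.9]
width: 0.762
gripper_force: 0.0
scene handle 0.82 [0.55180675 0.0564929  0.108     ] 115.16312765913015
scene key_block 0.8 [ 0.62572426 -0.0913678   0.081     ] -62.22387664219668
scene casting 0.68 [ 0.46739701 -0.22157147  0.062     ] -119.3238755151488
scene casting 0.67 [ 0.53795092 -0.06479666  0.062     ] -132.00073346827494
scene casting 0.66 [ 0.59120893 -0.00522396  0.062     ] 49.575145718522755
top handle 0.91 [0.5449998 0.0598222 0.108    ] 118.44333644439943
top key_block 0.85 [ 0.61925179 -0.08774994  0.081     ] -65.03660947995553
top casting 0.85 [ 0.58844898 -0.01394532  0.062     ] -12.082419006401228
top casting 0.83 [ 0.49499151 -0.18155155  0.062     ] -117.98440841589
```

View pics/top5.png

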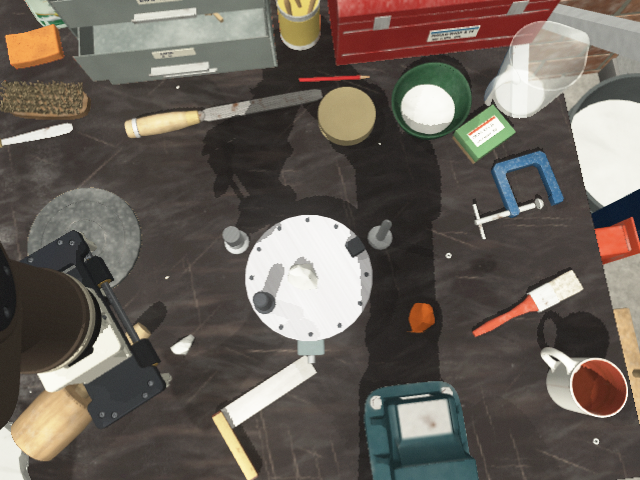

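The block at px (356,246) faces the tall post, whose foot is at (380,238). The casting is in the middle at (302,274), and the gripper is clear of everything.

```bash
python3 -c "
from cell import arm
print(arm.sign_off())"
```

```text
the job is handed in; nothing more can be done
None
```

I turned the index table two clicks clockwise so the square block faces the tall post, let go with the casting still in the middle, and handed the job in at about 8 s of the 42 s allowed.

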